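# Turn the adapter plate over against the bench stop

## Robot

A 6-joint arm with a two-finger parallel gripper is mounted at the origin on the work surface. World frame = base frame: x ahead of the robot, y to its left, z up, the work surface at z = 0. Lengths are in m, angles in rad, forces in N, time in s.
With the tool pointing down it reaches from about 0.375 to 0.925 m from the base axis. Payload 5.7 kg.
Tool frame: the origin (TCP) lies midway between the tips of the shut fingers; the grasp point (between the pads) lies 19 mm behind it (ctrl.hold_point_z is the distance from the TCP to the grasp point, in m); z points along the fingers, y is the direction in which the jaws open and shut (so a half turn about z gives the same grasp; the last joint's range is limited). The gripper opens to 85 mm and grips with 20 to 120 N. Pads are 22 mm wide; open, the fingers measure 114 mm over their backs; the gripper's body (76 mm by 85 mm) begins 54 mm behind the grasp point. The pads swing forward as they close: fully open they stand 13 mm farther back than shut.
Start: joints at [-1.305, 0.359, 1.51, -0, 1.272, -0.115], TCP at [0.223, -0.557, 0.231] pointing down, gripper open.
Joint ranges: [-2.97, 2.97], [-1.01, 2.36], [0.21, 2.38], [-0.96, 4.11], [0.2, 2.71], [-2.98, 2.98]. Speed limits (rad/s): [2.39, 2.39, 3.14, 3.14, 3.14, 3.14].

## Interface

Orientations are given as [roll, pitch, yaw] about the fixed x, y, z axes, in that order (R = Rz(yaw) Ry(pitch) Rx(roll)).
In Python, from workcell import ctrl gives the robot as it stands. Calls block until the motion is done:
- ctrl.move_pose(position, orientation): joint-space move of the TCP to a pose.
- ctrl.movel(position, frame=None, rate=0.15): straight line of the TCP; frame=None keeps the orientation; rate is the mean speed in m/s.
- ctrl.move_j(angles): joint-space move.
- ctrl.command_gripper(opening, f_grip=None): finger opening in m; f_grip is the grip in N (None keeps the last); returns when the fingers have stopped.
- ctrl.wait(seconds).
- ctrl.inverse_kinematics(position, orientation): joint angles nearest the present ones, or None.
- ctrl.read_camera(name): name is "side" or "top" or "wrist"; returns a dict with "pixels" (480x640x3 uint8, red, green, blue), "depth" (480x640 float32, m along the optical axis (not along the pixel's ray), 0 where there is no reading), "intrinsics" (3x3 intrinsics, pixels), "pose" (4x4, takes a point from camera to world coordinates). Camera axes: x right, y up, looking along -z (the intrinsics and any distortion apply to the point x, -y, -z); pixel columns grow to the right and rows downward; lengths in m; the calibration is good to about 2 mm. A picture is of the moment at which its call begins.
A pose or a line that the arm cannot do raises ctrl.Unreachable and nothing moves.
- ctrl.close_job(): hands the job in, once; it reports no verdict.
Readings, each from a call of its own:
- ctrl.read_time_s(): time.
- ctrl.read_joint_positions(): joint angles.
- ctrl.read_qvel(): joint speeds.
- ctrl.read_effort(): joint torques, N m.
- ctrl.read_tool_pos(): TCP position.
- ctrl.read_tcp_rot(): TCP orientation.
- ctrl.read_wrist_force(): force on the tool from outside, world axes, zero at the start.
- ctrl.read_moment(): the same for the moment, N m.
- ctrl.read_finger_gap(): finger opening in m.
Only numpy, scipy, OpenCV 4.12 (cv2) and the standard library are available. Lean on these libraries where they do the work, as an engineer would, in place of code of your own. Each camera call takes 0.05 s, during which the arm holds its last target. There are 200 camera calls.

## Task

The adapter plate lies plain face up: turn it over so that its counterbores face up, ready for the screws. Tip it up against the bench stop and let go so that it leans there on its own, then take it again, turn it on over and lay it flat on the middle of the rubber mat, without letting it fall and without shifting the other things on the bench.

Things in the scene. Friction and masses are not known exactly. Their poses are not given: they have to be found in the camera images.
- plate: aluminium plate, 120 x 60 x 12 mm, about 0.22 kg, lying plain face up (four 9 mm holes, 22 mm bore); underneath the holes widen to 16 mm counterbores. Origin: centre of the COUNTERBORED face. x along the 120 mm, y along the 60 mm, z from counterbored to plain face: up at the start, to end down. Held by its long edges near one end, it turns between the fingertips when the other end is pressed down
- fence: bench stop: fixed steel angle across the bench, 240 mm long, upright leg 80 mm high, 8 mm thick; the other leg lies behind it. Origin: middle of the foot of the flat front face, at bench height. x points into the stop, square to its face, away from the robot; y along it; z up. Friction is about 0.6: a plate leaned on it at 45 degrees or more stays, and its foot can be pushed in to stand it steeper
- mat: black rubber assembly mat, fixed on the bench, 160 x 200 x 4 mm, left or right of the bench stop and nearer the robot. Origin: the centre of its underside, at bench height (its top is 4 mm up). x along the 160 mm, y along the 200 mm, z up
- flange: small round steel flange, 70 mm across, 18 mm high, lying on the bench between the robot and the bench stop; a bystander. Origin: the centre of its underside
- screwdriver: screwdriver with a black handle, 190 mm long, lying on the bench; a bystander. Origin: the centre of its underside
- spanner: steel spanner, 170 mm long, lying on the bench; a bystander. Origin: the centre of its underside
- keycup: steel cup with hex keys in it, 68 mm across, 85 mm high, keys to 140 mm; a bystander. Origin: the centre of its underside
- carton: open carton of screws, 90 x 130 x 50 mm; a bystander. Origin: the centre of its underside
- spray: grey spray can, 58 mm across, 183 mm high; a bystander. Origin: the centre of its underside
- tape: tape measure standing on its edge, 70 x 34 x 66 mm; a bystander. Origin: the centre of its underside
There are look-alikes about, which are no part of the job. Several things look just like the plate: the one meant starts farthest to the robot's right.

How it is judged:
On the way:
1. the plate leans on the bench stop at 40 degrees or steeper, on its own, the fingers off it (angle between plate's own z axis and vertical between 0.7 and 1.75 rad and contact force between plate and fence above 0.05 N and contact force between the fingers and plate below 0.05 N and linear speed of plate below 0.05 m/s), for 0.3 s.
At the end, for the whole second after the job is handed in: the plate lies flat (within 6 degrees) on the mat, counterbored face up, its centre within 40 mm of the mat's centre, let go and at rest (angle between plate's own z axis and vertical above 3.04 rad and horizontal distance between plate and mat below 0.04 m and height (world z) of plate between 0.011 and 0.021 m and linear speed of plate below 0.02 m/s and angular speed of plate below 0.1 rad/s and contact force between the fingers and plate below 0.05 N); the robot touches nothing.
It fails at once if the plate falls or flops over freely (faster than 0.7 m/s with no finger on it) (linear speed of plate above 0.7 m/s and contact force between the fingers and plate below 0.05 N).
It fails at once if a bystander is shifted by more than 40 mm (distance of any of flange, screwdriver, spanner, keycup, carton, spray, tape from where it was at the start of the episode above 0.04 m).
It also fails if it takes over 72 s, if anything falls off the work surface, if the arm or the gripper's body presses on something with over 40 N, if the wrist force passes 120 N, or if a joint passes its speed limit or range.

## Working session

There is one attempt and no reset: what is moved stays moved. The work goes in short steps, each a Python script; the robot and the scene stay as the last script left them, time stands still between calls to the robot, and variables do not carry over. Pictures are saved under pics/ and viewed, about 8 in all and at most 12, crops included, and the job is handed in when it is done.

```bash
ls; mkdir -p pics; python3 - <<'E'
from workcell import ctrl
import cv2,numpy as np
for n in("top","side"):
    c=ctrl.read_camera(n);cv2.imwrite(f"pics/{n}0.png",c["pixels"][:,:,::-1]);np.savez(f"{n}0.npz",**c)
    print(n,c["intrinsics"].tolist(),np.round(c["pose"],3).tolist(),[k for k in c])
print(ctrl.read_time_s(),ctrl.hold_point_z,ctrl.read_tcp_rot())
E
```

```text
pics
top [[446.8911345723354, 0.0, 311.4351843756628], [0.0, 446.8911345723354, 238.93019199458985], [0.0, 0.0, 1.0]] [[-0.014, 0.999, -0.031, 0.426], [-1.0, -0.014, -0.003, 0.024], [-0.004, 0.031, 1.0, 1.152], [0.0, 0.0, 0.0, 1.0]] ['pixels', 'depth', 'intrinsics', 'pose']
side [[449.4971013935839, 0.0, 322.1664356074385], [0.0, 449.4971013935839, 244.4527021548878], [0.0, 0.0, 1.0]] [[-0.999, 0.032, -0.015, 0.455], [-0.031, -0.572, 0.819, 0.947], [0.018, 0.819, 0.573, 0.681], [0.0, 0.0, 0.0, 1.0]] ['pixels', 'depth', 'intrinsics', 'pose']
0.1 0.0187 [-3.13994220e+00 -2.41619353e-04  3.80745084e-01]
```

View pics/top0.png

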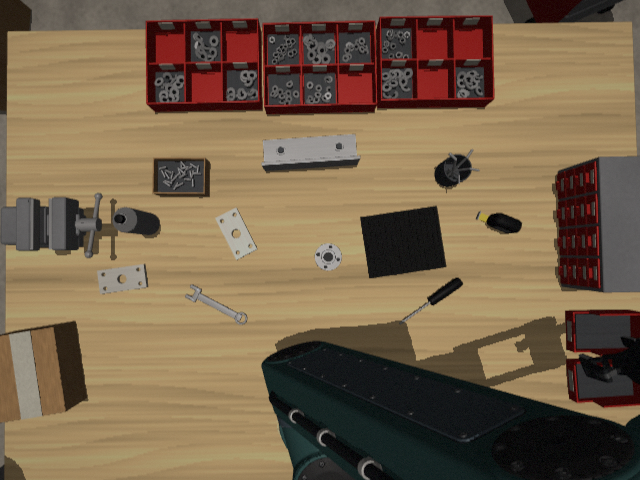

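View pics/side0.png

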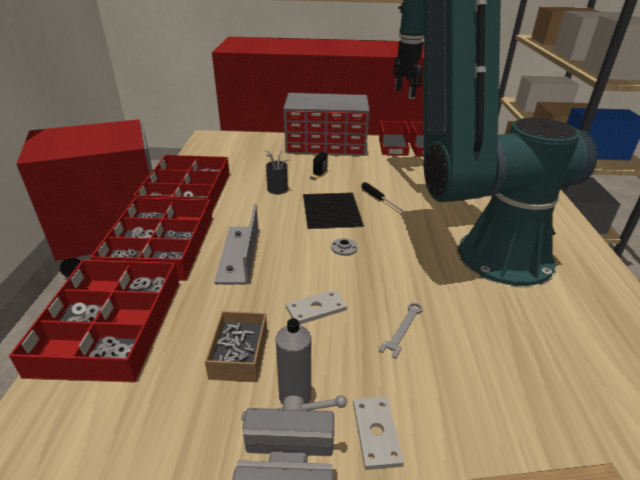

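The top view shows plates at (236,233) and (122,279), so the right-hand one at (236,233) is the target. The fence's front edge runs from (263,170) to (359,165), the mat is at (403,241), the flange at (328,257) and the screwdriver at (435,300). Next I'll measure these.

```bash
cat > vis.py <<'E'
import numpy as np,cv2
def rays(c,px):
    K,T=c["intrinsics"],c["pose"];px=np.atleast_2d(px).astype(float)
    d=np.c_[(px[:,0]-K[0,2])/K[0,0],-(px[:,1]-K[1,2])/K[1,1],-np.ones(len(px))]@T[:3,:3].T
    return T[:3,3],d
def onplane(c,px,z):
    o,d=rays(c,px);return o+d*((z-o[2])/d[:,2])[:,None]
def cloud(c):
    v,u=np.mgrid[:480,:640];o,d=rays(c,np.c_[u.ravel(),v.ravel()])
    return (o+d*c["depth"].reshape(-1,1)).reshape(480,640,3)
def rect(c,mask,z):
    cs,_=cv2.findContours(mask.astype(np.uint8),cv2.RETR_EXTERNAL,cv2.CHAIN_APPROX_NONE)
    k=max(cs,key=cv2.contourArea)[:,0]
    P=onplane(c,k,z)[:,:2];(cx,cy),(w,h),a=cv2.minAreaRect((P*1000).astype(np.float32))
    if h>w:w,h,a=h,w,a+90
    return np.round([cx/1000,cy/1000,w,h,(a+90)%180-90],3)
E
python3 - <<'E'
from vis import *
t=dict(np.load("top0.npz"));hsv=cv2.cvtColor(t["pixels"],cv2.COLOR_RGB2HSV);C=cloud(t)
def win(m,x0,x1,y0,y1):
    o=np.zeros_like(m);o[y0:y1,x0:x1]=m[y0:y1,x0:x1];return o
grey=(hsv[...,1]<45)&(hsv[...,2]>120)
print("plate",rect(t,win(grey,205,270,195,270),.012))
print("plate2",rect(t,win(grey,90,155,255,300),.012))
print("flange",rect(t,win(grey,305,350,235,280),.018))
print("mat",rect(t,win(hsv[...,2]<60,350,455,195,285),.004))
f=win((C[...,2]>.065)&(C[...,2]<.095),250,370,120,180)
print("fence top n",f.sum(),rect(t,f,.08), C[f][:,2].mean())
cs,_=cv2.findContours(f.astype(np.uint8),0,1);print(cv2.boundingRect(max(cs,key=len)))
print("plateZ",C[225,228],"bench",C[200,300],"mat",C[240,403])
for n,p,z in [("screwdriver",(435,300),.01),("keycup",(452,172),.08),("carton",(181,177),.05),("spray",(126,216),.18),("spanner",(215,303),.005)]:print(n,onplane(t,[p],z).round(3))
# fence front face: columns, lowest row of f
xs=np.arange(268,355);px=np.array([(x,np.where(f[:,x])[0].max()+.5) for x in xs if f[:,x].any()])
P=onplane(t,px,.08);print("front line",np.polyfit(P[:,1],P[:,0],1),P[[0,-1]].round(3).tolist())
s=dict(np.load("side0.npz"));S=cloud(s).reshape(-1,3)
m=(S[:,2]>.02)&(S[:,2]<.095)&(abs(S[:,1])<.16)&(S[:,0]>.5)&(S[:,0]<.75)
q=S[m];print("side fence",q.min(0),q.max(0))
E
```

```text
plate [  0.478   0.221 120.175  59.412  26.019]
plate2 [  0.366   0.513 118.871  58.743 -82.694]
flange [ 4.1600e-01 -1.4000e-02  6.6350e+01  6.6265e+01 -4.5838e+01]
mat [  0.45   -0.206 198.973 157.789 -82.43 ]
fence top n 435 [ 6.49000e-01  2.70000e-02  2.39636e+02  1.11410e+01 -8.70310e+01] 0.07780802316642604
(261, 155, 100, 11)
plateZ [0.49977662 0.24032484 0.0120341 ] bench [0.56225635 0.05565957 0.00277187] mat [ 0.45513977 -0.20720191  0.00528302]
screwdriver [[ 0.301 -0.284  0.01 ]]
keycup [[ 0.615 -0.313  0.08 ]]
carton [[0.618 0.349 0.05 ]]
spray [[0.512 0.431 0.18 ]]
spanner [[0.301 0.277 0.005]]
front line [-0.05309416  0.64515573] [[0.638, 0.13, 0.08], [0.649, -0.078, 0.08]]
side fence [ 0.63863916 -0.09410073  0.02011409] [0.70257176 0.1488467  0.08300598]
```

```bash
cat > geo.py <<'E'
import numpy as np
from workcell import ctrl
F=np.array([.644,.027,0]);H=np.radians(3.0);HP=ctrl.hold_point_z
def rpy(t,h):return [np.pi,-np.radians(t),h]
def hd(h):return np.array([np.cos(h),np.sin(h),0])
def tcp(p,t,h,dep=HP):  # point p at 'dep' behind the TCP along the tool axis
    t=np.radians(t);return np.array(p)+dep*(np.sin(t)*hd(h)-np.array([0,0,np.cos(t)]))
def wrap(a):return (a+np.pi)%(2*np.pi)-np.pi
def foot_pt(s,th,d,off=0.006): # point on plate mid-plane at s from the foot, counterbored corner d before the fence
    th=np.radians(th);return F+hd(H)*(-d+s*np.cos(th)-off*np.sin(th))+np.array([0,0,s*np.sin(th)+off*np.cos(th)])
E
python3 - <<'E'
from geo import *
ik=lambda p,o:(lambda q:None if q is None else np.round(q,2))(ctrl.inverse_kinematics(list(p),list(o)))
for y in(26,206-360):print("grasp",y,ik([.478,.221,.0],[np.pi,0,np.radians(y)]))
for k in(0,np.pi):
  for th in(45,50,55,60,65,70,75,80):
    d=.08/np.tan(np.radians(th));p=foot_pt(.06,th,d)
    o=rpy(th,H) if k==0 else [0,np.pi+np.radians(th)*-1+0,H] 
    if k: # half turn about tool z
        from scipy.spatial.transform import Rotation as R
        o=(R.from_euler("xyz",rpy(th,H))*R.from_euler("z",np.pi)).as_euler("xyz")
    print("lean",k,th,p.round(3),ik(tcp(p,th,H,.012),o))
for t in(-20,0,20,40,60):print("top",t,ik(tcp(foot_pt(.108,75,.0215),t,H,.01),rpy(t,H)))
M=np.array([.45,-.206,0])
for hdeg in(-25,3,-60,60,-90,120,-150):
  h=np.radians(hdeg)
  for t in(0,20,40,60):
    r=[ik(tcp(M+hd(h)*a+[0,0,z],t,h,.01),rpy(t,h)) for a,z in((.0,.12),(-.045,.014))]
    print("mat",hdeg,t,*r)
E
```

```text
grasp 26 [ 0.3   0.58  1.88 -0.    0.69  1.42]
grasp -154 [ 0.3   0.58  1.88  0.    0.69 -1.72]
lean 0 45 [0.602 0.025 0.047] [-0.17  0.66  2.3   2.87  0.62 -1.51]
lean 0 50 [0.611 0.025 0.05 ] [-0.17  0.73  2.34  2.9   0.8  -1.55]
lean 0 55 [0.618 0.026 0.053] [-0.18  0.81  2.37  2.91  0.99 -1.58]
lean 0 60 [0.623 0.026 0.055] None
lean 0 65 [0.627 0.026 0.057] None
lean 0 70 [0.63  0.026 0.058] None
lean 0 75 [0.632 0.026 0.06 ] None
lean 0 80 [0.634 0.026 0.06 ] None
lean 3.141592653589793 45 [0.602 0.025 0.047] [-0.17  0.66  2.3   2.87  0.62  1.64]
lean 3.141592653589793 50 [0.611 0.025 0.05 ] [-0.17  0.73  2.34  2.9   0.8   1.59]
lean 3.141592653589793 55 [0.618 0.026 0.053] [-0.18  0.81  2.37  2.91  0.99  1.56]
lean 3.141592653589793 60 [0.623 0.026 0.055] None
lean 3.141592653589793 65 [0.627 0.026 0.057] None
lean 3.141592653589793 70 [0.63  0.026 0.058] None
lean 3.141592653589793 75 [0.632 0.026 0.06 ] None
lean 3.141592653589793 80 [0.634 0.026 0.06 ] None
top -20 [-0.05  0.74  1.23 -0.03  1.52  1.48]
top 0 [-0.07  0.56  1.54 -0.    1.04  1.45]
top 20 [-0.09  0.45  1.84  0
[... 1200 characters left out ...]
ne
mat 120 0 [-0.57  0.36  1.87  0.    0.91 -1.09] [-0.61  0.57  1.86  0.    0.71 -1.13]
mat 120 20 [-0.66  0.52  1.65  0.13  1.3  -1.24] [-0.69  0.7   1.62  0.13  1.15 -1.29]
mat 120 40 [-0.72  0.71  1.45  0.21  1.65 -1.3 ] [-0.74  0.88  1.38  0.19  1.56 -1.34]
mat 120 60 [-0.76  0.91  1.28  0.27  1.97 -1.31] [-0.77  1.09  1.15  0.25  1.92 -1.34]
mat -150 0 [-0.57  0.36  1.87  0.    0.91 -2.66] [-0.49  0.57  1.88 -0.    0.69 -2.59]
mat -150 20 [-0.37  0.49  1.71 -0.29  1.18 -2.32] [-0.31  0.68  1.69 -0.3   1.03 -2.22]
mat -150 40 [-0.24  0.66  1.55 -0.46  1.48 -2.16] [-0.2   0.84  1.49 -0.45  1.39 -2.07]
mat -150 60 [-0.16  0.86  1.42 -0.59  1.76 -2.09] [-0.13  1.04  1.31 -0.56  1.72 -2.02]
```

```bash
python3 - <<'E'
from geo import *; from vis import *
a=np.radians(26);P=np.array([.478,.221,0])-.04*hd(a)
ctrl.move_pose([P[0],P[1],.10],[np.pi,0,a])
c=ctrl.read_camera("top");hsv=cv2.cvtColor(c["pixels"],cv2.COLOR_RGB2HSV)
g=((hsv[...,1]<45)&(hsv[...,2]>120)).astype(np.uint8)
n,_,st,ce=cv2.connectedComponentsWithStats(g)
print([(*st[i][:5],ce[i].round()) for i in range(1,n) if st[i][4]>500])
cv2.imwrite("pics/top1.png",c["pixels"][:,:,::-1])
f0=ctrl.read_wrist_force();print("f0",f0)
ctrl.command_gripper(.07,60)
for z in(.03,.012,.007,.004,.001,-.002,-.004):
    ctrl.movel([P[0],P[1],z],rate=.1 if z>.02 else .03);f=ctrl.read_wrist_force()-f0
    print(z,f.round(1),ctrl.read_tool_pos().round(4))
    if abs(f[2])>3:break
ctrl.movel([P[0],P[1],z+.002],rate=.03)
w=ctrl.read_camera("wrist");cv2.imwrite("pics/w1.png",w["pixels"][:,:,::-1])
print(ctrl.read_time_s())
E
```

```text
[(np.int32(262), np.int32(134), np.int32(98), np.int32(32), np.int32(2300), array([310., 149.])), (np.int32(97), np.int32(265), np.int32(46), np.int32(29), np.int32(905), array([120., 279.])), (np.int32(9), np.int32(331), np.int32(33), np.int32(88), np.int32(1796), array([ 25., 375.]))]
f0 [ 0.29327412 -0.54955936  0.42465421]
0.03 [-0.1  0.4 -0.8] [0.4424 0.2036 0.0303]
0.012 [-0.1  0.7 -0.7] [0.442  0.2035 0.0119]
0.007 [-0.4  0.5 -0.2] [0.4418 0.2034 0.0068]
0.004 [-0.5  0.5 -0.6] [0.4419 0.2034 0.0038]
0.001 [-0.5 -0.5 -0.3] [0.4419 0.2034 0.0008]
-0.002 [-0.1  1.  -0.4] [ 0.4419  0.2034 -0.0022]
-0.004 [ 0.2  1.1 -1. ] [ 0.442   0.2034 -0.0041]
6.5
```

View pics/w1.png

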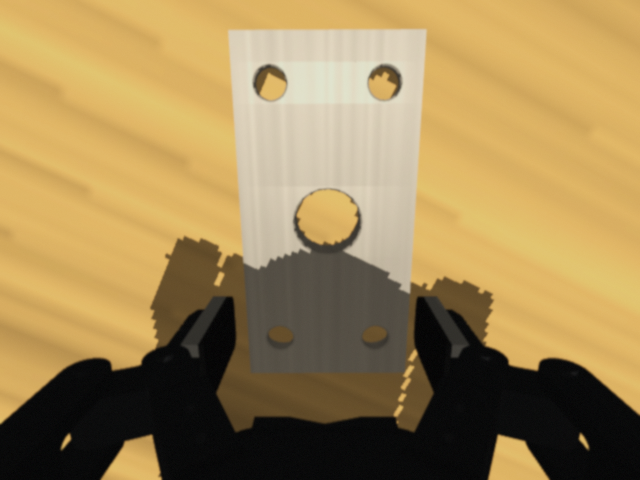

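View pics/top1.png

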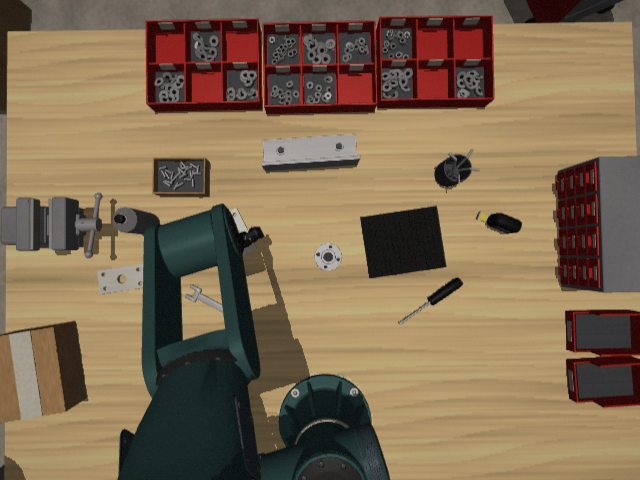

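The wrist view shows the plate centred between the fingers, with the near holes at (281,336) and (375,336). With the arm out of the way, the top view shows no plate farther right. Next I'll grip, lift, carry it to the fence and check the hold.

```bash
python3 - <<'E'
from geo import *; from vis import *
DEP=.008
p=ctrl.read_tool_pos();ctrl.command_gripper(.05,60);print("gap",ctrl.read_finger_gap())
ctrl.movel([p[0],p[1],.17],rate=.15)
P=foot_pt(.02,52,.0625);P[2]=.13
ctrl.move_pose(list(tcp(P,0,H,DEP)),rpy(0,H))
P[2]=.105;ctrl.movel(list(tcp(P,0,H,DEP)),rate=.1)
print(ctrl.read_finger_gap(),ctrl.read_tool_pos(),ctrl.read_wrist_force(),ctrl.read_time_s())
c=ctrl.read_camera("side");cv2.imwrite("pics/s2.png",cv2.resize(c["pixels"][150:330,160:400,::-1],None,fx=3,fy=3))
E
```

```text
gap 0.05855848224322345
0.058073211525862305 [0.58827858 0.02521467 0.09686653] [ 0.16791909  0.53847867 -2.20049912] 9.4167
```

View pics/s2.png

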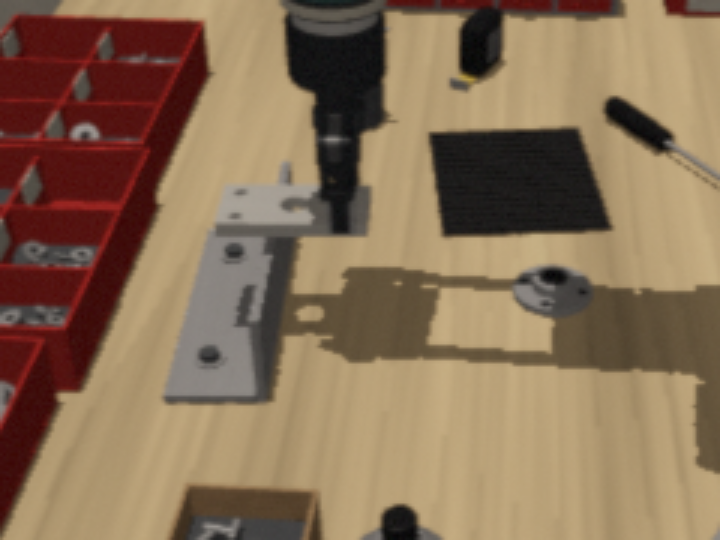

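The plate is held level with its far end over the fence. I'll lower it so the fence edge pivots it up, watching the force.

```bash
python3 - <<'E'
from geo import *; from vis import *
DEP=.008
P=foot_pt(.02,52,.0625)
f0=ctrl.read_wrist_force()
for z in(.085,.07,.055,.04,.03,.024,.0215):
    P[2]=z;ctrl.movel(list(tcp(P,0,H,DEP)),rate=.05);f=ctrl.read_wrist_force()-f0
    print(z,f.round(1),round(ctrl.read_finger_gap(),4),ctrl.read_tool_pos().round(4))
    if np.linalg.norm(f)>25:break
print(ctrl.read_time_s())
c=ctrl.read_camera("side");cv2.imwrite("pics/s3.png",cv2.resize(c["pixels"][150:330,160:400,::-1],None,fx=3,fy=3))
E
```

```text
0.085 [-1.6  0.6  8.2] 0.058 [0.5893 0.0241 0.0772]
0.07 [-3.7 -0.1 10.2] 0.058 [0.5886 0.0239 0.0622]
0.055 [-2.4  0.   9.1] 0.0582 [0.5892 0.0239 0.0471]
0.04 [-3.9 -0.   8.3] 0.0582 [0.5884 0.0239 0.0319]
0.03 [-3.9  0.6  5.6] 0.0582 [0.588  0.024  0.0217]
0.024 [-3.9 -0.8  5.5] 0.058 [0.5885 0.0241 0.0158]
0.0215 [-3.8 -0.2  7.2] 0.0579 [0.5891 0.0241 0.0135]
12.2333
```

View pics/s3.png

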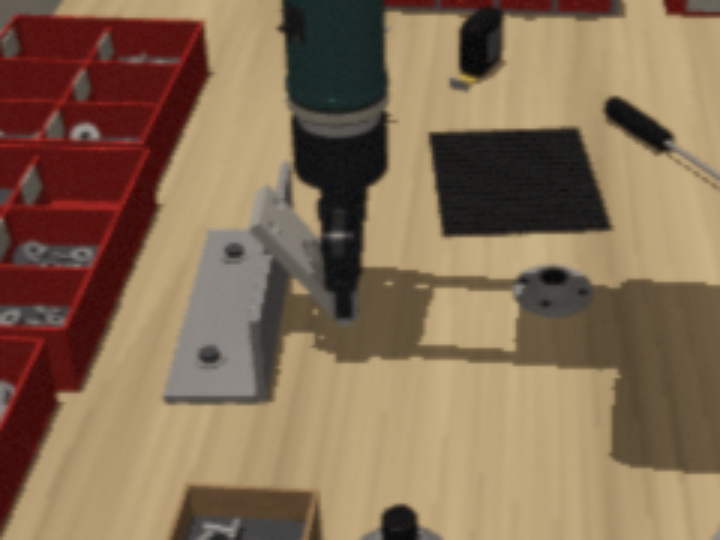

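The plate is pivoted up onto the fence edge. I'll seat the foot, release, check that it leans, and test IK for a foot push.

```bash
python3 - <<'E'
from geo import *; from vis import *
DEP=.008
P=foot_pt(.02,52,.0625)
f0=ctrl.read_wrist_force()
for z in(.0195,.018,.0165):
    P[2]=z;ctrl.movel(list(tcp(P,0,H,DEP)),rate=.03);f=ctrl.read_wrist_force()
    print(z,f.round(1)); 
    if f[2]-f0[2]>5:break
ctrl.command_gripper(.085);ctrl.wait(.5)
print("gap",ctrl.read_finger_gap(),ctrl.read_wrist_force().round(1))
p=ctrl.read_tool_pos();b=p-.08*hd(H);ctrl.movel([b[0],b[1],p[2]+.01],rate=.12)
ctrl.command_gripper(0.0)
for t in(0,15,20,25,30):
    for d in(.07,.036):
        q=F-hd(H)*(d+.022);q[2]=.009;r=ctrl.inverse_kinematics(list(q),rpy(t,H));print(t,d,None if r is None else np.round(r,2))
c=ctrl.read_camera("side");cv2.imwrite("pics/s4.png",cv2.resize(c["pixels"][150:330,160:400,::-1],None,fx=3,fy=3))
C=cloud(c);m=(C[...,2]>.015)&(C[...,2]<.12)&(abs(C[...,1]-.025)<.045)&(C[...,0]>.55)&(C[...,0]<.66);q=C[m]
for lo in np.arange(.015,.12,.015):
    k=q[(q[:,2]>lo)&(q[:,2]<lo+.015)]
    if len(k):print(lo.round(3),len(k),k.min(0).round(3),k.max(0).round(3))
print(ctrl.read_time_s())
E
```

```text
0.0195 [-4.1 -0.8  3.2]
0.018 [-3.4 -0.5  3.3]
0.0165 [-3.9 -1.   3.6]
gap 0.08489761800138143 [-0.7 -0.5 -0.6]
0 0.07 [-0.08  0.58  1.81 -0.    0.75  1.43]
0 0.036 [-0.08  0.61  1.73 -0.    0.79  1.44]
15 0.07 [-0.11  0.53  2.04  0.14  0.32  1.28]
15 0.036 [-0.1   0.55  1.96  0.11  0.37  1.32]
20 0.07 None
20 0.036 [-0.11  0.55  2.03  0.26  0.22  1.16]
25 0.07 None
25 0.036 None
30 0.07 [-0.16  0.58  2.25  2.66  0.23 -1.28]
30 0.036 None
0.015 113 [ 0.587 -0.01   0.015] [0.647 0.067 0.03 ]
0.03 117 [ 0.595 -0.005  0.03 ] [0.646 0.067 0.045]
0.045 117 [ 0.607 -0.006  0.045] [0.645 0.068 0.06 ]
0.06 99 [ 0.616 -0.006  0.06 ] [0.644 0.06  0.075]
0.075 123 [ 0.626 -0.005  0.075] [0.651 0.07  0.09 ]
0.09 124 [ 0.637 -0.004  0.09 ] [0.659 0.06  0.105]
0.105 27 [ 0.646 -0.003  0.105] [0.653 0.059 0.108]
15.5667
```

View pics/s4.png

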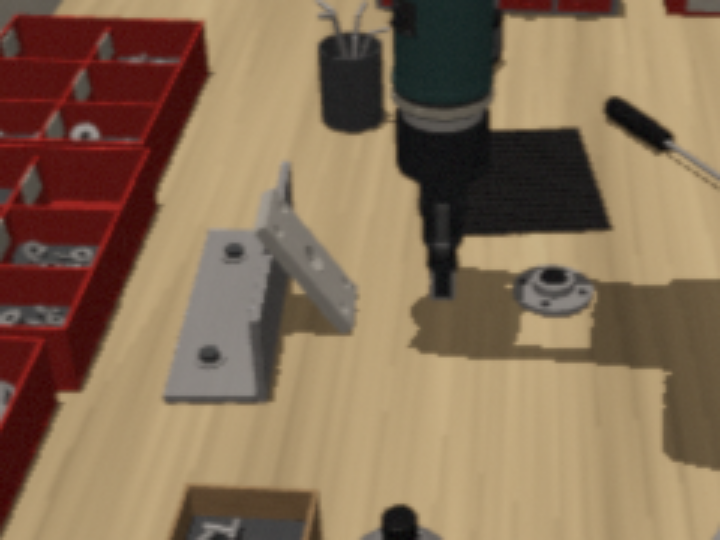

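The plate leans on its own at about 56°, with its top at 0.108 m, as geometry predicts. Both the picture and the depth agree. Its top end clears the fence enough to grip directly, so I'm skipping the foot push.

```bash
python3 - <<'E'
from geo import *; from vis import *
D=.006
P=foot_pt(.108,56,.054);P[1]-=.001;print(P)
p=ctrl.read_tool_pos();ctrl.movel([p[0],p[1],.2],rate=.2)
ctrl.command_gripper(.08,70)
g=tcp(P,0,H,D)
ctrl.move_pose([g[0],g[1],.17],rpy(0,H))
ctrl.movel(list(g+[0,0,.02]),rate=.1);f0=ctrl.read_wrist_force()
ctrl.movel(list(g),rate=.03);print((ctrl.read_wrist_force()-f0).round(1))
ctrl.command_gripper(.05,70);print("gap",ctrl.read_finger_gap(),(ctrl.read_wrist_force()-f0).round(1))
ctrl.movel([g[0]-.01,g[1],g[2]+.03],rate=.06);ctrl.movel([g[0]-.02,g[1],.27],rate=.15)
print("gap",ctrl.read_finger_gap(),(ctrl.read_wrist_force()-f0).round(1),ctrl.read_time_s())
c=ctrl.read_camera("side");cv2.imwrite("pics/s5.png",cv2.resize(c["pixels"][30:290,140:420,::-1],None,fx=2.3,fy=2.3))
E
```

```text
[0.64541666 0.02607424 0.09289122]
[ 0.4 -1.6  0.1]
gap 0.057817613495590336 [-0.9  0.1  2.9]
gap 0.05794513851121364 [ 0.2 -1.  -3.1] 21.7583
```

View pics/s5.png

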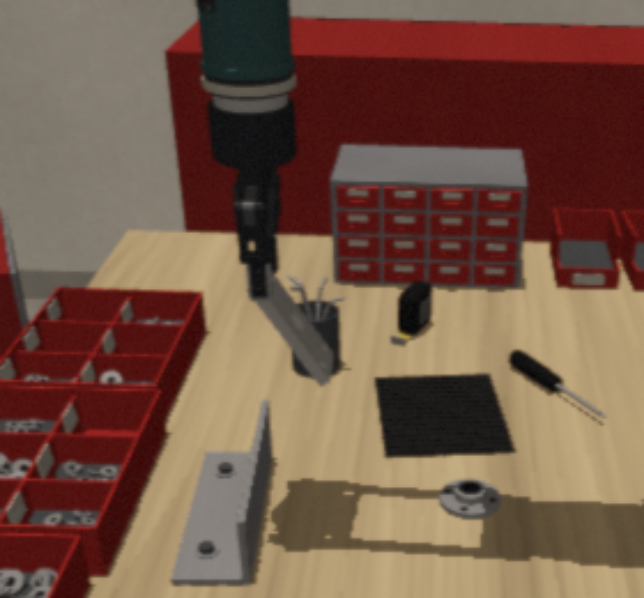

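The plate is held at about 56° with the fence clear. Now to the mat, tilting the tool past vertical.

```bash
cat >> geo.py <<'E'
M=np.array([.45,-.206,.004]);HM=np.radians(60)
def mat_pt(u,lift=0,s=.108):
    u=np.radians(u);return M+hd(HM)*(.06+s*np.cos(u)+.006*np.sin(u))+np.array([0,0,s*np.sin(u)-.006*np.cos(u)+lift])
E
python3 - <<'E'
from geo import *; from vis import *
D=.006
ctrl.move_pose(list(tcp(mat_pt(116,.16),0,HM,D)),rpy(0,HM))
ctrl.move_pose(list(tcp(mat_pt(116,.06),60,HM,D)),rpy(60,HM))
ctrl.movel(list(tcp(mat_pt(116,.02),60,HM,D)),rate=.1)
print(ctrl.read_joint_positions().round(2),ctrl.read_finger_gap(),ctrl.read_wrist_force().round(1),ctrl.read_time_s())
c=ctrl.read_camera("side");cv2.imwrite("pics/s6.png",cv2.resize(c["pixels"][60:260,220:460,::-1],None,fx=3,fy=3))
C=cloud(c);hsv=cv2.cvtColor(c["pixels"],cv2.COLOR_RGB2HSV)
P=mat_pt(116,.02);r=(C-P);a=r@hd(HM);l=r@np.array([-np.sin(HM),np.cos(HM),0])
m=(abs(l)<.04)&(abs(a)<.13)&(C[...,2]>.012)&(C[...,2]<.2)&(hsv[...,1]<60)&(hsv[...,2]>90)
print(m.sum());A=np.c_[a[m],C[m][:,2],l[m]]
for z in np.arange(.015,.15,.015):
    k=A[(A[:,1]>z)&(A[:,1]<z+.015)]
    if len(k):print(z.round(3),len(k),np.median(k,0).round(3),k.min(0).round(3),k.max(0).round(3))
E
```

```text
[-1.12  0.71  1.83  0.81  1.43 -1.08] 0.05769638309438596 [-0.1  0.4 -1.5] 24.625
821
0.03 99 [0.051 0.037 0.002] [ 0.034  0.03  -0.028] [0.059 0.045 0.03 ]
0.045 97 [0.043 0.053 0.   ] [ 0.036  0.045 -0.03 ] [0.053 0.06  0.031]
0.06 120 [0.036 0.068 0.002] [ 0.028  0.06  -0.029] [0.045 0.075 0.031]
0.075 86 [0.029 0.082 0.009] [ 0.017  0.076 -0.029] [0.04  0.09  0.032]
0.09 112 [0.021 0.098 0.004] [ 0.013  0.09  -0.029] [0.028 0.105 0.031]
0.105 133 [0.014 0.113 0.003] [-0.001  0.105 -0.031] [0.021 0.12  0.033]
0.12 102 [ 0.005  0.128 -0.   ] [-0.006  0.12  -0.04 ] [0.018 0.135 0.034]
0.135 70 [-0.002  0.139  0.002] [-0.028  0.135 -0.04 ] [0.008 0.149 0.036]
0.15 2 [-0.021  0.151  0.034] [-0.022  0.15   0.033] [-0.02   0.152  0.034]
```

View pics/s6.png

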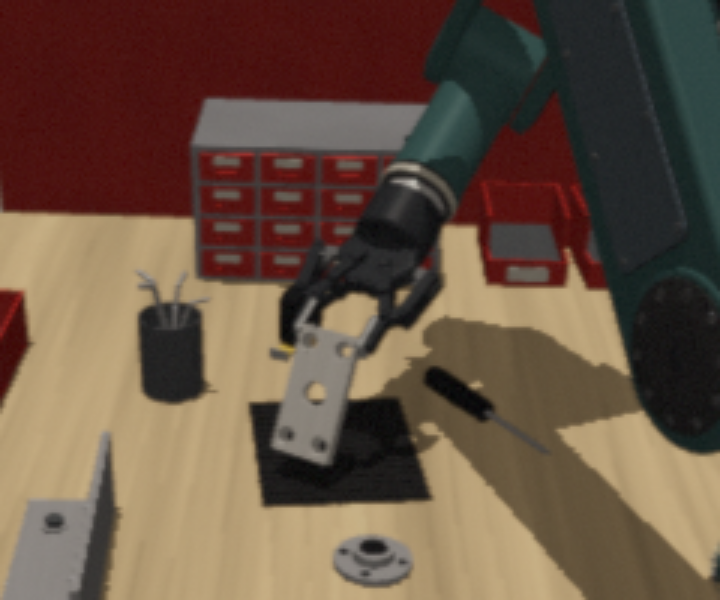

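The cloud puts the plate at 117° (planned 116°), counterbores outward, foot over the mat. I'll touch down and sweep it flat by pivoting it in the fingers.

```bash
python3 - <<'E'
from geo import *; from vis import *
D=.006;f0=ctrl.read_wrist_force()
def go(u,t,l,r):
    ctrl.movel(list(tcp(mat_pt(u,l),t,HM,D)),rpy(t,HM),rate=r);f=ctrl.read_wrist_force()-f0
    print(u,t,l,f.round(1),round(ctrl.read_finger_gap(),4));return np.linalg.norm(f)<30
ok=go(117,60,.003,.05) and go(117,60,0,.03)
for u,t in((122,58),(128,55),(134,51),(140,46),(146,40),(152,34),(158,27),(164,20),(170,12),(175,5),(179,0)):
    if not ok:break
    ok=go(u,t,.0005,.06)
print(ctrl.read_time_s())
c=ctrl.read_camera("side");cv2.imwrite("pics/s7.png",cv2.resize(c["pixels"][60:260,220:460,::-1],None,fx=3,fy=3))
C=cloud(c);hsv=cv2.cvtColor(c["pixels"],cv2.COLOR_RGB2HSV)
r=C-M;a=r@hd(HM);l=r@np.array([-np.sin(HM),np.cos(HM),0])
m=(abs(l)<.04)&(abs(a)<.1)&(C[...,2]>.006)&(C[...,2]<.06)&(hsv[...,1]<60)&(hsv[...,2]>90)
A=np.c_[a[m],C[m][:,2],l[m]];print(len(A))
for x in np.arange(-.08,.08,.02):
    k=A[(A[:,0]>x)&(A[:,0]<x+.02)]
    if len(k):print(x.round(3),len(k),np.median(k,0).round(3),k.min(0).round(3),k.max(0).round(3))
E
```

```text
117 60 0.003 [-0.8  0.8  1. ] 0.0581
117 60 0 [-0.8  1.1  0.8] 0.0579
122 58 0.0005 [-0.5  1.9  8.4] 0.058
128 55 0.0005 [-1.1  0.5  9.1] 0.0577
134 51 0.0005 [-1.1  0.2  8.2] 0.0577
140 46 0.0005 [ 0.2 -1.5  7.7] 0.0575
146 40 0.0005 [-2.7 -2.7  7.7] 0.0572
152 34 0.0005 [-0.7 -2.9  5.9] 0.0567
158 27 0.0005 [0.5 0.5 3.6] 0.0557
164 20 0.0005 [0.6 1.2 3. ] 0.0552
170 12 0.0005 [-0.7  1.4  3.2] 0.0543
175 5 0.0005 [-0.6  2.2  3.2] 0.0541
179 0 0.0005 [-1.6  0.5  1.9] 0.0502
29.125
410
-0.04 22 [-0.03   0.014 -0.019] [-0.039  0.008 -0.037] [-0.021  0.018 -0.009]
-0.02 36 [-0.006  0.016 -0.017] [-0.016  0.01  -0.038] [-0.     0.02   0.011]
0.0 74 [ 0.011  0.016 -0.015] [ 0.001  0.007 -0.039] [0.019 0.019 0.016]
0.02 61 [ 0.031  0.016 -0.001] [ 0.02   0.011 -0.04 ] [0.04  0.019 0.022]
0.04 88 [0.05  0.016 0.   ] [ 0.04   0.006 -0.036] [0.06  0.019 0.031]
0.06 91 [0.071 0.015 0.005] [ 0.06   0.007 -0.029] [0.08  0.019 0.036]
```

View pics/s7.png

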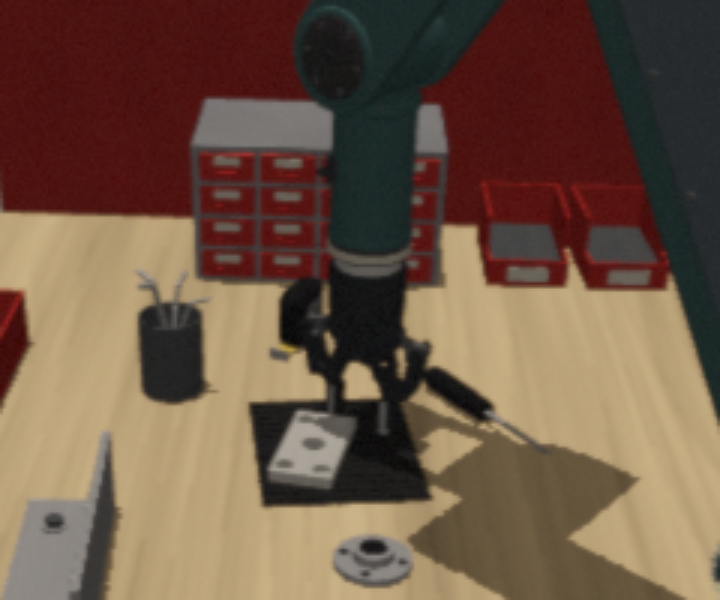

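The plate slipped out of the tips during the last few degrees. It now lies flat at 16 mm, counterbores up, pushed forward a little. I'll lift off and measure its position from the top.

```bash
python3 - <<'E'
from geo import *; from vis import *
ctrl.command_gripper(.08)
p=ctrl.read_tool_pos();ctrl.movel([p[0],p[1],.2],rate=.15)
ctrl.move_pose([.35,.25,.3],[np.pi,0,0])
c=ctrl.read_camera("top");hsv=cv2.cvtColor(c["pixels"],cv2.COLOR_RGB2HSV)
g=(hsv[...,1]<45)&(hsv[...,2]>120);w=np.zeros_like(g);w[185:300,345:470]=g[185:300,345:470]
d=rect(c,w,.016);print("plate",d,"dist mm",1000*np.hypot(d[0]-M[0],d[1]-M[1]))
C=cloud(c);print("z",np.percentile(C[w][:,2],[5,50,95]))
cv2.imwrite("pics/t8.png",cv2.resize(c["pixels"][130:340,230:520,::-1],None,fx=2.7,fy=2.7));print(ctrl.read_time_s())
E
```

```text
plate [  0.473  -0.192 119.413  60.411  79.375] dist mm 26.925824035672484
z [0.00720045 0.01531969 0.0191089 ]
32.9583
```

View pics/t8.png

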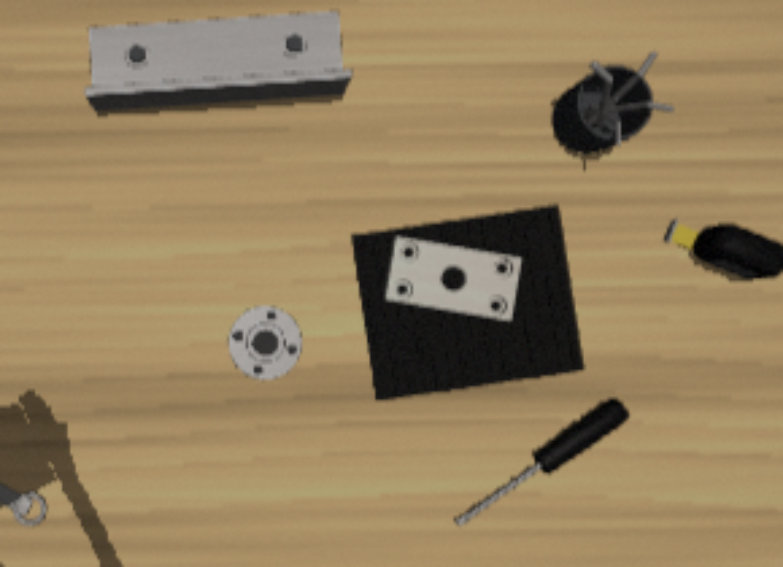

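The plate lies flat at 15–16 mm with the counterbores visible at (453,278) in the crop. Its centre is 27 mm from the mat's centre, against a limit of 40 mm, and calibration is good to about 2 mm. The bystanders in view look unmoved, so handling it again would only add risk. I'm handing in.

```bash
python3 -c "
from workcell import ctrl
ctrl.wait(.3);print(ctrl.close_job())"
```

```text
the job is handed in; nothing more can be done
None
```

The plate is turned over and lies flat on the mat with its counterbores up, and the job is handed in (no verdict is reported). I handed in about 33 s into the 72 s limit.

- **Lean:** I gripped the plate by its long edges near one end and lowered its far end onto the bench stop's top edge, which pivoted it up. After I let go it leaned there on its own at about 56° by the depth reading. I skipped pushing the foot in, because the top end already cleared the stop enough to grip.
- **Turn over:** I took it by the top end, tilted the tool until the plate was at about 117°, set its foot on the mat and swept it flat while it turned between the fingertips.
- **Final check (top camera):** the plate measures 119 x 60 mm, its top is about 15–16 mm up, and it is let go with the arm clear. The bystanders in the picture looked unmoved by eye; I did not measure them.
- **What went less well:** in the last degrees the plate slipped from the tips, already almost flat, and slid forward. Its centre is about 27 mm from the mat's centre, inside the 40 mm limit but not exactly in the middle. I left it there rather than risk handling it again.

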